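# Feed the bench wax stick three clicks and hold the lever

## Robot

A 7-joint arm with a two-finger parallel gripper is mounted at the origin on a cart in front of the work surface, level with it; the furniture and walls round the work are solid. World frame = base frame: x ahead of the robot, y to its left, z up, the work surface at z = 0. Lengths are in mm, angles in rad, forces in N, time in s.
With the tool pointing down it reaches from about 400 to 875 mm from the base axis. Payload 4.4 kg.
Tool frame: the origin (TCP) lies midway between the tips of the shut fingers; the grasp point (between the pads) lies 19 mm behind it; z points along the fingers, y is the line along which they close (so a half turn about z gives the same grasp; the last joint's range is limited). The gripper opens to 85 mm and grips with 20 to 120 N. Pads are 22 mm wide; open, the fingers measure 114 mm over their backs; the gripper's body (76 mm by 85 mm) begins 54 mm behind the grasp point. The pads swing forward as they close: fully open they stand 13 mm farther back than shut.
Start: joints at [-1.182, 0.628, 0.038, 1.517, -0.027, 0.996, -0.02], TCP at [285.513, 583.952, 231.313] pointing down, gripper open.
Joint ranges: [-3.06, 3.06], [-0.37, 2.12], [-1.25, 1.32], [0.18, 2.47], [-1.1, 4.24], [0.23, 1.98], [-2.94, 2.94]. Speed limits (rad/s): [2.57, 2.57, 3.14, 3.14, 3.14, 3.14, 3.14].

## Interface

Orientations are given as [roll, pitch, yaw] about the fixed x, y, z axes, in that order (R = Rz(yaw) Ry(pitch) Rx(roll)).
In Python, from cell import monitor, cams, ctrl gives the robot as it stands.
- The arm moves only by the tool drive_tool, never from a script. Its argument "motion" is a list of rows, each an object with "fingers": the opening, from 0 (shut) to 1 (fully open); "linear": the shift along the tool's x, y, z in m, a list of three; "twist": the turn about the tool's z in rad. In form: [{"fingers": fingers, "linear": [x, y, z], "twist": twist}, ...]. A call has 1 to 5 rows; each row shifts and turns the commanded pose from where the row before left it, along the tool's axes as they then stand; what a row does not reach is not made up. A row lasts 1/12 s, in which the tool goes at most 41.7 mm and 7.16 degrees, less where a joint would pass 70% of its speed; a pose out of reach is approached as far as the arm can. A call with a gripper value outside its range is refused whole. The fingers move at their own pace and stop on an object; the grip force is fixed at half the most. Time passes only in rows, so rows that do not move let the fingers close. It gives the time, the measured TCP pose, the force, the opening and the grip force at its end, in the units of the state.
- monitor.read_state(): the state, without advancing time (a new reading comes with each control period).
- cams.get_image(name): name is "scene" or "top" or "wrist"; returns a dict with "color" (400x640x3 uint8, blue, green, red), "K" (3x3 intrinsics, pixels), "k1" (the pictures are not rectified: a ray, as slopes to the right and down, at radius r is drawn at 1 + k1 r^2 times it, then the intrinsics apply), "R" (3x3) and "t" (3): a world point X has camera coordinates R X + t. Camera axes: x right, y down, z forward; pixel columns grow to the right and rows downward; lengths in mm; the calibration is good to about 2 mm. A picture is of the moment at which its call begins. There is no depth.
- ctrl.finish_job(): hands the job in; it is judged then, once.
The state is a dict: "clock": time; "qpos": joint angles; "qd": joint speeds; "tau": joint torques, N m; "eef_pos": TCP position; "tool_rot": TCP orientation; "force": force on the tool from outside, world axes, zero at the start; "torque": the same for the moment, N m; "width": finger opening in mm; "gripper_force": force on a finger pad.
Only numpy, scipy, OpenCV 4.12 (cv2) and the standard library are available. Lean on these libraries where they do the work, as an engineer would, in place of code of your own. Each camera call takes 0.05 s, during which the arm holds its last target. There are 200 camera calls.

## Task

Get the bench wax-stick feeder ready for waxing thread: unscrew its captive screw cap anticlockwise until it stops, then swing the feed lever anticlockwise by its upright post until you have felt exactly three clicks, never running over into a fourth. The lever springs back if released, so finish with the fingers still on it, holding it steady at the third click; leave everything else on the table where it stands.

Things in the scene. Friction and masses are not known exactly. Their poses are not given: they have to be found in the camera images.
- wax_feeder: The feeder, bolted down: square dark steel base plate 130 x 130 x 8 mm, on it a grey drum 96 mm wide up to 38 mm height, on that a bright tower 42 mm wide carrying the screw cap. Cap, tower, wax stick, lever and ring share one upright axis. Origin: on that axis at the table top; z up.
- screw_cap (a joint): Turn of the captive screw cap, rad: 0 = tight, grows anticlockwise seen from above, hard stop at 1.40 = fully loose. The cap turns in place (it does not rise or come off), friction 0.15 N m, stays where left. Until it is turned about 0.9 it blocks the wax stick and so the lever (which then only gives a little, stiffly). It starts between 0 and 0.15.
- cap_grip (a point): Point on the axis 14 mm above the underside of the screw cap, 102 mm above the table: the height to grip it. The cap is a round ribbed aluminium collar, 50 mm wide, from 88 to 112 mm above the table (cone to 116 mm); the white wax stick, 16 mm wide, pokes out of its middle to 120 mm.
- feed_lever: Flat arm 39 to 47 mm above the table, radiating from the feeder's axis. Origin on that axis at the table top, z up, x along the arm to the post. Rests on a stop, pointing 2.2 rad clockwise from the feeder's x axis; feeds anticlockwise seen from above, far stop 1.45 rad on. A spring (1.08 N m at rest, plus 0.20 N m per rad) returns it to rest from anywhere when released.
- lever_post (a point): On the axis of the lever's upright round wooden grip post, 82 mm above the table, 110 mm from the feeder's axis. Post: 18 mm wide, 52 to 105 mm above the table. It pushes back with about 8 N before the clicks; near each click that climbs to about 11 N, sinks to about 6 N or less as the tooth passes (the click) and jumps up again as the pawl sits in the next notch.
- click_ring: Toothed ring hidden in the drum; fixed, but set differently from run to run. Origin on the feeder's axis. Click n (1, 2, 3..) is the crest where the lever's x axis is (n-1) x 0.22 rad anticlockwise of the ring's; the pawl sits in the notch 0.11 rad later. The first crest comes 0.15 to 0.40 rad after the lever leaves rest.
- stick_top (a point): Centre of the top of the white wax stick; rises 30 mm per rad of lever travel, from 120 mm at rest.
- thread_spool_3: Bystander: an upright pale thread spool, 29 mm wide, 46 mm high, beside the feeder; origin at its underside's centre.
- tin_dye: Bystander: a small round tin, 44 mm wide, 18 mm high, beside the feeder; origin at its underside's centre.
- snips: Bystander: thread snips lying flat, 156 mm long, 7 mm high, below the lever's path; origin at its underside's centre.
- eyelet_jar: Bystander: a small jar, 45 mm wide, 56 mm high, at the back; origin at its underside's centre.
- tin_wax: Bystander: a flat round tin, 60 mm wide, 20 mm high, at the back; origin at its underside's centre.
- thread_spool_4: Bystander: an upright dark thread spool, 29 mm wide, 46 mm high, at the back right; origin at its underside's centre.

How it is judged (in metres and radians):
On the way:
1. the screw cap is loose, turned to within 0.2 rad of its stop (value of joint screw_cap above 1.2 rad), for 0.2 s.
At the end, for the whole second after the job is handed in: The cap is still loose (turned over 1.2 rad); the lever stands past its third click and short of its fourth (0.46 to 0.645 rad ahead of the click ring's x axis), is still (under 0.2 rad/s), and the fingers press on it with more than 1 N (angle between the x axis of feed_lever and the x axis of click_ring, either way round between 0.46 and 0.645 rad and value of joint screw_cap above 1.2 rad and contact force between the fingers and feed_lever above 1 N and angular speed of feed_lever below 0.2 rad/s); the arm keeps its last pose, push and grip.
It fails at once if the lever runs over the fourth click (0.68 rad ahead of the ring) (angle between the x axis of feed_lever and the x axis of click_ring, either way round above 0.68 rad).
It fails at once if a bystander is shifted by more than 30 mm (distance of any of thread_spool_3, tin_dye, snips, eyelet_jar, tin_wax, thread_spool_4 from where it was at the start of the episode above 0.03 m).
It also fails if it takes over 67 s, if anything falls off the work surface, if the arm or the gripper's body presses on something with over 40 N, if the wrist force passes 120 N, or if a joint passes its speed limit or range.

## Working session

There is one attempt and no reset: what is moved stays moved. The work goes in short steps, Python scripts to look and compute and a tool call to move; the robot and the scene stay as the last step left them, time stands still between calls to the robot, and variables do not carry over. Pictures are saved under pics/ and viewed, at most 10 in all, crops included, and the job is handed in when it is done.

Besides the shell and the picture viewer there is one more tool, called by a JSON object that holds its "name" and its "arguments". drive_tool: Moves the arm, as the interface text tells. Its arguments: {"type":"object","properties":{"motion":{"type":"array"}},"required":["motion"]}

```bash
mkdir -p pics; ls
python3 - <<'E'
from cell import monitor,cams
import cv2,numpy as np
s=monitor.read_state();print(s)
for n in("scene","top"):
    d=cams.get_image(n);cv2.imwrite(f"pics/{n}0.png",d["color"]);print(n,d["K"],d["k1"],d["R"],d["t"])
E
```

```text
pics
{'clock': 0.0, 'qpos': array([-1.18181749,  0.62932291,  0.03847006,  1.5183687 , -0.02701269,
        0.99628032, -0.02001222]), 'qd': array([-7.99421501e-04,  1.50900455e-03,  4.25016479e-04,  1.85087320e-03,
        1.02178740e-03,  7.38854265e-05,  1.11717886e-03]), 'tau': array([ 2.91952383e-04, -5.63404834e+01,  1.22696087e+00, -1.93439895e+01,
        1.11636805e-02,  1.07482253e-02,  1.70622496e-05]), 'eef_pos': array([285.23571124, 583.38601116, 230.40441471]), 'tool_rot': array([-3.13973237e+00,  2.91807226e-05,  2.68677195e+00]), 'force': array([-0.55544136,  1.21145819, -0.57443073]), 'torque': array([ 0.00897792, -0.0087914 ,  0.00547814]), 'gripper_force': 0.0, 'width': 85.47380032848962}
scene [[470.35362276   0.         319.93130743]
 [  0.         470.35362276 198.56954115]
 [  0.           0.           1.        ]] -0.09388445541289885 [[-0.61200356 -0.7907254  -0.01431729]
 [-0.41406479  0.3357957  -0.84604468]
 [ 0.6737967  -0.51185407 -0.53291972]] [398.80835076 319.10270458 604.74269034]
top [[375.13094317   0.         319.31836314]
 [  0.         375.13094317 200.00761052]
 [  0.           0.           1.        ]] -0.03814677023384243 [[ 0.02277439 -0.99902538  0.03781024]
 [-0.99119974 -0.02749673 -0.12948748]
 [ 0.13040093 -0.03452851 -0.99085992]] [ 15.45601653 603.0457267  868.10567989]
```

View pics/scene0.png

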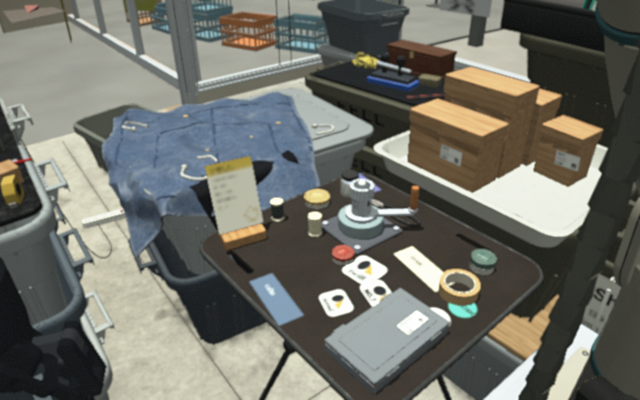

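View pics/top0.png

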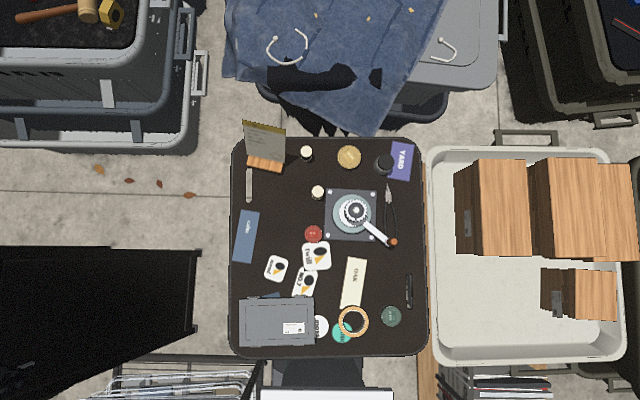

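The top view shows the feeder plate centred near (352,214), the cap near (355,210) and the orange post near (393,242). In the scene view the cap is near (362,185) and the post near (414,197). I'll zoom in and measure next.

```bash
cat > h.py <<'E'
import numpy as np,cv2
from cell import monitor,cams
def ray(d,uv):
    s=np.linalg.inv(d["K"])@np.array([*uv,1.]);p=s[:2].copy();q=p.copy()
    for _ in range(20): q=p/(1+d["k1"]*(q@q))
    R=np.array(d["R"]);v=R.T@np.array([*q,1]);return -R.T@np.array(d["t"]),v/np.linalg.norm(v)
def plane(d,uv,z):
    o,v=ray(d,uv);return o+v*(z-o[2])/v[2]
def tri(d1,p1,d2,p2):
    A=np.zeros((3,3));b=np.zeros(3);L=[ray(d1,p1),ray(d2,p2)]
    for o,v in L:
        P=np.eye(3)-np.outer(v,v);A+=P;b+=P@o
    X=np.linalg.solve(A,b);return X,[np.linalg.norm(np.cross(X-o,v)) for o,v in L]
def proj(d,X):
    c=np.array(d["R"])@X+d["t"];q=c[:2]/c[2];q=q*(1+d["k1"]*(q@q));return (np.array(d["K"])@[*q,1])[:2]
E
python3 - <<'E'
import cv2,numpy as np
a=cv2.imread("pics/scene0.png")[165:265,320:440];b=cv2.imread("pics/top0.png")[175:265,310:418]
a=cv2.resize(a,(400,333),interpolation=cv2.INTER_CUBIC)
b=cv2.resize(b,(400,333),interpolation=cv2.INTER_CUBIC)
cv2.imwrite("pics/z0.png",np.hstack([a,b]))
for n in("scene","top"):
    im=cv2.imread(f"pics/{n}0.png");h=cv2.cvtColor(im,cv2.COLOR_BGR2HSV)
    m=cv2.inRange(h,(3,120,80),(16,255,255));c,l,s,ce=cv2.connectedComponentsWithStats(m)
    print(n,[(s[i].tolist(),ce[i].round(1)) for i in range(1,c) if s[i,4]>12 and 320<ce[i][0]<430 and 160<ce[i][1]<270])
E
```

```text
scene [([410, 185, 10, 24, 174], array([414. , 195.8])), ([332, 245, 22, 16, 274], array([342.4, 252.6]))]
top [([390, 238, 8, 7, 44], array([393.2, 241. ]))]
```

View pics/z0.png

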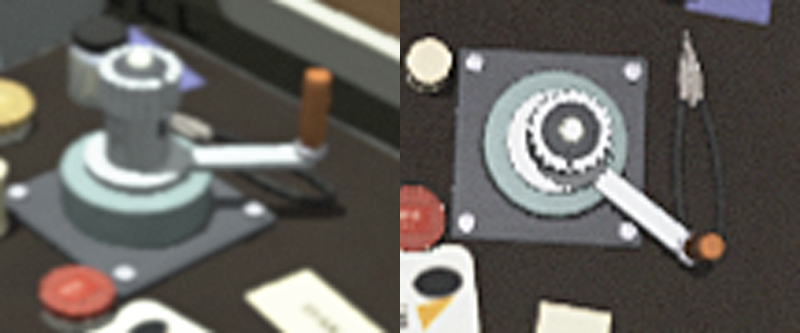

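The crops show the stick top at scene (362,182) and top (356.2,209.6), and the post top at scene (415,187) and top (394,241.4). The four plate bolts are visible in the top view, and the snips lie to its right.

Run:
```python
from h import *
S=cams.get_image("scene");T=cams.get_image("top")
print("stick",tri(S,(362,182.1),T,(356.2,209.6)))
print("post top",tri(S,(415,187.2),T,(394,241.4)))
B=[plane(T,((u-400)/3.704+310,v/3.704+175),9)for u,v in[(474,62),(633,71),(627,231),(466,221)]]
c=np.mean(B,0);print("plate",c,[np.arctan2(*(B[i]-B[j])[1::-1]) for i,j in((0,3),(1,2))],[np.arctan2(*(B[i]-B[j])[1::-1]) for i,j in((0,1),(3,2))])
p=plane(T,(393.6,241),105);s=plane(T,(356.2,209.6),120);print(p,s)
for q,cc in((p,c),(p,s)): d=q-cc;print(np.hypot(*d[:2]),np.arctan2(d[1],d[0]))
g=cv2.cvtColor(T["color"],cv2.COLOR_BGR2GRAY)
print("bystanders",[(n,plane(T,uv,z).round()) for n,uv,z in[("red",(313.5,233.5),18),("spool",(317,192),46),("spool4?",(306,152),46),("jar",(385,163),56),("tape",(353,320),20)]])
```

```text
stick (array([572.92291853, -48.81191619, 116.89748612]), [np.float64(0.2507528729655927), np.float64(0.2507528729656641)])
post top (array([ 505.68640511, -135.77405602,  103.35894937]), [np.float64(0.4211729167084431), np.float64(0.42117291670851065)])
plate [572.53821695 -49.14527923   9.        ] [np.float64(-0.03059544230650052), np.float64(-0.03271310567308643)] [np.float64(1.5424204657301757), np.float64(1.5326874668603807)]
[ 506.21654925 -134.79029103  105.        ] [572.75476961 -48.20740841 120.        ]
108.32188907253558 -2.2297180795718963
109.19675055092313 -2.226027419154594
bystanders [('red', array([522.,  42.,  18.])), ('spool', array([621.,  37.,  46.])), ('spool4?', array([719.,  66.,  46.])), ('jar', array([ 695., -126.,   56.])), ('tape', array([318., -57.,  20.]))]
```

```bash
cat >> h.py <<'E'
def plan(x,y,z,yaw,n,fing=1.0,start=None):
    s=monitor.read_state();p=np.array(s["eef_pos"]) if start is None else np.array(start[:3]);w=s["tool_rot"][2] if start is None else start[3]
    dy=(yaw-w+np.pi)%(2*np.pi)-np.pi;d=(np.array([x,y,z])-p)/n
    for i in range(n):
        c,sn=np.cos(w),np.sin(w);t=np.array([c*d[0]+sn*d[1],sn*d[0]-c*d[1],-d[2]])/1e3
        print(fing,t.round(4).tolist(),round(-dy/n,3));w+=dy/n
E
python3 -c "
from h import *
plan(573,-49,160,0.85,20)"
```

```text
1.0 [-0.0268, -0.0221, 0.0035] 0.092
1.0 [-0.0287, -0.0195, 0.0035] 0.092
1.0 [-0.0304, -0.0168, 0.0035] 0.092
1.0 [-0.0318, -0.014, 0.0035] 0.092
1.0 [-0.033, -0.011, 0.0035] 0.092
1.0 [-0.0338, -0.0079, 0.0035] 0.092
1.0 [-0.0344, -0.0048, 0.0035] 0.092
1.0 [-0.0347, -0.0016, 0.0035] 0.092
1.0 [-0.0347, 0.0016, 0.0035] 0.092
1.0 [-0.0344, 0.0048, 0.0035] 0.092
1.0 [-0.0338, 0.0079, 0.0035] 0.092
1.0 [-0.033, 0.011, 0.0035] 0.092
1.0 [-0.0318, 0.0139, 0.0035] 0.092
1.0 [-0.0304, 0.0168, 0.0035] 0.092
1.0 [-0.0287, 0.0195, 0.0035] 0.092
1.0 [-0.0268, 0.0221, 0.0035] 0.092
1.0 [-0.0247, 0.0244, 0.0035] 0.092
1.0 [-0.0224, 0.0266, 0.0035] 0.092
1.0 [-0.0198, 0.0285, 0.0035] 0.092
1.0 [-0.0171, 0.0302, 0.0035] 0.092
```

{"name": "drive_tool", "arguments": {"motion": [{"fingers": 1, "linear": [-0.027, -0.022, 0.001], "twist": 0.09}, {"fingers": 1, "linear": [-0.029, -0.0195, 0.001], "twist": 0.09}, {"fingers": 1, "linear": [-0.0305, -0.017, 0.001], "twist": 0.09}, {"fingers": 1, "linear": [-0.032, -0.014, 0.001], "twist": 0.09}, {"fingers": 1, "linear": [-0.033, -0.011, 0.001], "twist": 0.09}]}}

```text
clock: 0.62
eef_pos: [358.9, 423.9, 226.2]
tool_rot: [-3.141, 0.0, 2.233]
force: [0.4, 0.4, -0.3]
width: 85.3
gripper_force: 0.0
```

{"name": "drive_tool", "arguments": {"motion": [{"fingers": 1, "linear": [-0.034, -0.008, 0.001], "twist": 0.09}, {"fingers": 1, "linear": [-0.0345, -0.005, 0.001], "twist": 0.09}, {"fingers": 1, "linear": [-0.035, -0.0015, 0.001], "twist": 0.09}, {"fingers": 1, "linear": [-0.035, 0.0015, 0.001], "twist": 0.09}, {"fingers": 1, "linear": [-0.0345, 0.005, 0.001], "twist": 0.09}]}}

```text
clock: 1.03
eef_pos: [433.3, 265.9, 221.3]
tool_rot: [-3.142, -0.0, 1.783]
force: [0.9, -0.2, 0.1]
width: 85.2
gripper_force: 0.0
```

{"name": "drive_tool", "arguments": {"motion": [{"fingers": 1, "linear": [-0.034, 0.008, 0.001], "twist": 0.09}, {"fingers": 1, "linear": [-0.033, 0.011, 0.001], "twist": 0.09}, {"fingers": 1, "linear": [-0.032, 0.014, 0.001], "twist": 0.09}, {"fingers": 1, "linear": [-0.0305, 0.017, 0.001], "twist": 0.09}, {"fingers": 1, "linear": [-0.029, 0.0195, 0.001], "twist": 0.09}]}}

```text
clock: 1.45
eef_pos: [509.2, 108.8, 216.3]
tool_rot: [3.142, -0.0, 1.333]
force: [-0.5, 0.5, 0.2]
width: 85.1
gripper_force: 0.0
```

```bash
python3 -c "
from h import *
s=monitor.read_state();print(s['clock'],s['qpos'],s['eef_pos'],s['tool_rot'],s['force'])
plan(573,-49,165,0.85,5)"
```

```text
1.45 [-0.5516866   0.49346267  0.42090231  1.9013662  -0.27284687  0.80259093
 -0.22234031] [509.18651543 108.8268599  216.33574468] [ 3.14157541e+00 -2.93993223e-04  1.33259080e+00] [-0.50482051  0.47846886  0.18892941]
1.0 [-0.0277, 0.0199, 0.0103] 0.097
1.0 [-0.0256, 0.0224, 0.0103] 0.097
1.0 [-0.0233, 0.0248, 0.0103] 0.097
1.0 [-0.0208, 0.0269, 0.0103] 0.097
1.0 [-0.0182, 0.0288, 0.0103] 0.097
```

{"name": "drive_tool", "arguments": {"motion": [{"fingers": 1, "linear": [-0.0275, 0.02, 0.01], "twist": 0.095}, {"fingers": 1, "linear": [-0.0255, 0.0225, 0.01], "twist": 0.095}, {"fingers": 1, "linear": [-0.0235, 0.025, 0.01], "twist": 0.095}, {"fingers": 1, "linear": [-0.021, 0.027, 0.01], "twist": 0.1}, {"fingers": 1, "linear": [-0.018, 0.029, 0.01], "twist": 0.1}]}}

```text
clock: 1.87
eef_pos: [574.5, -48.7, 165.7]
tool_rot: [-3.141, -0.0, 0.847]
force: [0.4, -0.1, 0.2]
width: 85.0
gripper_force: 0.0
```

```bash
python3 -c "
from h import *
s=monitor.read_state();print(s['clock'],s['qpos'],s['eef_pos'],s['tool_rot'])
a=cams.get_image('wrist');cv2.imwrite('pics/w1.png',a['color'])
C=-np.array(a['R']).T@a['t'];print(C, proj(a,np.array([572.8,-48.8,120])),proj(a,np.array([505.4,-135.7,105])))
plan(572.8,-48.8,83,0.85,3)"
```

```text
1.8667 [-0.27809422  0.65528874  0.50142172  1.80362716 -0.42473364  0.79155514
 -0.28402348] [574.53740727 -48.73962655 165.74393029] [-3.14132367e+00 -1.41112106e-04  8.47111644e-01]
[630.52356623  14.3950663  308.24168279] [312.57511008 229.71595119] [321.46719893 340.307597  ]
1.0 [0.0015, -0.0028, 0.0272] -0.005
1.0 [0.0015, -0.0028, 0.0272] -0.005
1.0 [0.0015, -0.0028, 0.0272] -0.005
```

View pics/w1.png

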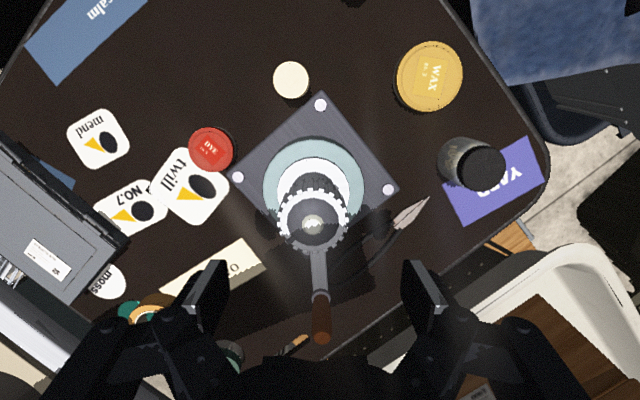

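The wrist view shows the cap between the fingers, with the stick top at about (312,224) against a predicted (312.6,229.7), so they agree within about 2 mm. The post top is near (322,335).

```bash
python3 -c "
from h import *
s=monitor.read_state();print(s['clock'],s['eef_pos'],s['tool_rot'],s['qd'])
a=cams.get_image('wrist')
print(proj(a,np.array([572.8,-48.8,120])))
im=a['color'][190:260,270:360];g=cv2.cvtColor(im,cv2.COLOR_BGR2GRAY);m=(g>170).astype('uint8');c,l,st,ce=cv2.connectedComponentsWithStats(m)
print([(st[i].tolist(),(ce[i]+[270,190]).round(1)) for i in range(1,c) if st[i,4]>15])
s=monitor.read_state();print(s['clock'],s['eef_pos'],s['tool_rot'],s['qd'])
plan(572.8,-48.8,83,0.85,3)"
```

```text
1.9167 [576.13593247 -57.7326311  164.69332721] [3.13501615 0.00451972 0.8346935 ] [-0.04127575 -0.05091231  0.00557722  0.05647805  0.06929975  0.00927246
  0.04685234]
[301.29165936 222.46828469]
[([0, 0, 30, 43, 377], array([276.2, 206.9])), ([34, 0, 51, 33, 634], array([334.7, 200.7])), ([21, 17, 21, 21, 343], array([301. , 216.8]))]
1.9667 [574.77546799 -54.69966947 165.1980787 ] [3.13792452 0.00418963 0.84131364] [-0.06080862 -0.04001835 -0.06538617  0.03026167 -0.00299066  0.03705029
  0.02043846]
1.0 [0.001, -0.0018, 0.0274] -0.003
1.0 [0.001, -0.0018, 0.0274] -0.003
1.0 [0.001, -0.0018, 0.0274] -0.003
```

{"name": "drive_tool", "arguments": {"motion": [{"fingers": 1, "linear": [0, 0, 0.005], "twist": 0}, {"fingers": 1, "linear": [0, 0, 0], "twist": 0}, {"fingers": 1, "linear": [0, 0, 0], "twist": 0}]}}

```text
clock: 2.22
eef_pos: [573.7, -45.3, 160.9]
tool_rot: [-3.14, -0.0, 0.855]
force: [-0.4, 1.0, -0.4]
width: 85.2
gripper_force: 0.0
```

```bash
python3 -c "
from h import *
s=monitor.read_state();print(s['clock'],s['eef_pos'],s['tool_rot'],s['qd'])
plan(573.3,-48.4,85,0.85,4)"
```

```text
2.2167 [573.65049978 -45.31600442 160.94648304] [-3.13974203e+00 -3.59663916e-04  8.54566291e-01] [-0.00714143 -0.00943561  0.00619679 -0.00588034  0.00214611 -0.00049438
 -0.00021909]
1.0 [-0.0006, 0.0004, 0.019] 0.001
1.0 [-0.0006, 0.0004, 0.019] 0.001
1.0 [-0.0006, 0.0004, 0.019] 0.001
1.0 [-0.0006, 0.0004, 0.019] 0.001
```

{"name": "drive_tool", "arguments": {"motion": [{"fingers": 1, "linear": [-0.0006, 0.0005, 0.019], "twist": 0}, {"fingers": 1, "linear": [-0.0006, 0.0005, 0.019], "twist": 0}, {"fingers": 1, "linear": [-0.0006, 0.0005, 0.019], "twist": 0}, {"fingers": 1, "linear": [-0.0006, 0.0005, 0.019], "twist": 0}, {"fingers": 1, "linear": [0, 0, 0], "twist": 0}]}}

```text
clock: 2.63
eef_pos: [571.7, -48.2, 82.7]
tool_rot: [-3.136, 0.002, 0.854]
force: [-0.9, 0.3, 0.1]
width: 85.3
gripper_force: 0.0
```

{"name": "drive_tool", "arguments": {"motion": [{"fingers": 0.3, "linear": [0, 0, 0], "twist": 0}, {"fingers": 0.3, "linear": [0, 0, 0], "twist": 0}, {"fingers": 0.3, "linear": [0, 0, 0], "twist": 0}, {"fingers": 0.3, "linear": [0, 0, 0], "twist": 0}, {"fingers": 0.3, "linear": [0, 0, 0], "twist": 0}]}}

```text
clock: 3.05
eef_pos: [573.1, -48.4, 86.9]
tool_rot: [-3.138, -0.002, 0.853]
force: [-5.3, 3.0, 8.2]
width: 45.4
gripper_force: 60.3
```

{"name": "drive_tool", "arguments": {"motion": [{"fingers": 0.3, "linear": [0, 0, 0], "twist": -0.05}, {"fingers": 0.3, "linear": [0, 0, 0], "twist": -0.08}, {"fingers": 0.3, "linear": [0, 0, 0], "twist": -0.08}, {"fingers": 0.3, "linear": [0, 0, 0], "twist": -0.08}, {"fingers": 0.3, "linear": [0, 0, 0], "twist": 0}]}}

```text
clock: 3.47
eef_pos: [573.2, -48.4, 86.9]
tool_rot: [-3.139, -0.002, 1.146]
force: [-3.6, 4.7, 7.7]
width: 45.1
gripper_force: 60.7
```

```bash
python3 -c "
from h import *
s=monitor.read_state();print(s['clock'],s['eef_pos'],s['tool_rot'],s['torque'],s['force'],s['width'])
a=cams.get_image('wrist')['color'];b=cams.get_image('scene')['color'][145:265,300:440]
cv2.imwrite('pics/c2.png',np.hstack([cv2.resize(a[130:290,240:400],(400,400)),cv2.resize(b,(400,400))]))"
```

```text
3.4667 [573.17437106 -48.4494476   86.9068767 ] [-3.13904930e+00 -2.49346338e-03  1.14646273e+00] [0.78285024 0.84373468 0.15981375] [-3.59748463  4.69280946  7.69697693] 45.09891872461308
```

View pics/c2.png

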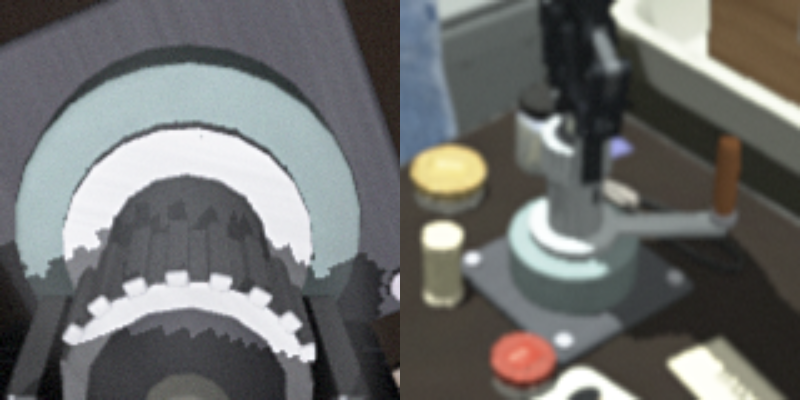

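The fingers hold the cap's sides, and the measured 0.16 N m matches its friction, so the cap is turning. I'll keep turning.

{"name": "drive_tool", "arguments": {"motion": [{"fingers": 0.3, "linear": [0, 0, 0], "twist": -0.1}, {"fingers": 0.3, "linear": [0, 0, 0], "twist": -0.1}, {"fingers": 0.3, "linear": [0, 0, 0], "twist": -0.1}, {"fingers": 0.3, "linear": [0, 0, 0], "twist": -0.1}, {"fingers": 0.3, "linear": [0, 0, 0], "twist": -0.1}]}}

```text
clock: 3.98
eef_pos: [573.4, -48.5, 86.9]
tool_rot: [-3.141, -0.002, 1.647]
force: [-3.3, 3.7, 6.0]
width: 45.3
gripper_force: 60.6
```

{"name": "drive_tool", "arguments": {"motion": [{"fingers": 0.3, "linear": [0, 0, 0], "twist": -0.1}, {"fingers": 0.3, "linear": [0, 0, 0], "twist": -0.1}, {"fingers": 0.3, "linear": [0, 0, 0], "twist": -0.1}, {"fingers": 0.3, "linear": [0, 0, 0], "twist": -0.08}, {"fingers": 0.3, "linear": [0, 0, 0], "twist": 0}]}}

```text
clock: 4.4
eef_pos: [573.7, -48.5, 86.9]
tool_rot: [3.141, -0.002, 2.027]
force: [-3.2, 3.4, 6.5]
width: 45.1
gripper_force: 60.7
```

```bash
python3 -c "
from h import *
s=monitor.read_state();print(s['clock'],s['qpos'],s['eef_pos'],s['tool_rot'],s['torque'],s['force'],s['width'])"
```

```text
4.4 [-0.0256092   0.7203653   0.09823937  1.85155677 -0.1234732   0.57601772
  0.60780897] [573.66430464 -48.46060254  86.93278148] [ 3.14084625e+00 -2.31612394e-03  2.02654254e+00] [0.81500317 0.71872706 0.18543112] [-3.21961052  3.40228442  6.48699366] 45.09828983144326
```

{"name": "drive_tool", "arguments": {"motion": [{"fingers": 0.3, "linear": [0, 0, 0], "twist": -0.06}, {"fingers": 0.3, "linear": [0, 0, 0], "twist": -0.05}, {"fingers": 0.3, "linear": [0, 0, 0], "twist": 0}]}}

```text
clock: 4.65
eef_pos: [573.7, -48.5, 86.9]
tool_rot: [3.141, -0.002, 2.135]
force: [-2.6, 5.1, 6.3]
width: 45.2
gripper_force: 60.7
```

```bash
python3 -c "
from h import *
s=monitor.read_state();print(s['clock'],s['tool_rot'],s['torque'])"
```

```text
4.65 [ 3.14078486e+00 -1.94456204e-03  2.13524283e+00] [0.7974352  0.7570254  0.12033196]
```

{"name": "drive_tool", "arguments": {"motion": [{"fingers": 0.3, "linear": [0, 0, 0], "twist": -0.05}, {"fingers": 0.3, "linear": [0, 0, 0], "twist": -0.05}, {"fingers": 0.3, "linear": [0, 0, 0], "twist": 0}]}}

```text
clock: 4.9
eef_pos: [573.7, -48.4, 86.9]
tool_rot: [3.141, -0.002, 2.235]
force: [-3.7, 4.3, 5.8]
width: 45.3
gripper_force: 60.7
```

```bash
python3 -c "
from h import *
s=monitor.read_state();print(s['clock'],s['tool_rot'],s['torque'])"
```

```text
4.9 [ 3.14054498e+00 -1.69031975e-03  2.23532528e+00] [0.77939413 0.68639795 0.1429754 ]
```

{"name": "drive_tool", "arguments": {"motion": [{"fingers": 0.3, "linear": [0, 0, 0], "twist": -0.04}, {"fingers": 0.3, "linear": [0, 0, 0], "twist": -0.04}, {"fingers": 0.3, "linear": [0, 0, 0], "twist": 0}]}}

```text
clock: 5.15
eef_pos: [574.5, -49.1, 86.8]
tool_rot: [3.139, -0.0, 2.311]
force: [-1.9, 5.0, 6.8]
width: 45.5
gripper_force: 63.0
```

```bash
python3 -c "
from h import *
s=monitor.read_state();print(s['clock'],s['tool_rot'],s['torque'])"
```

```text
5.15 [ 3.13940977e+00 -4.18922174e-04  2.31091691e+00] [ 0.85912297  0.4879138  -0.64359015]
```

The torque jumped to −0.64 N m after about 1.4 rad of turn, so the cap is on its stop. I'll release it and rise.

{"name": "drive_tool", "arguments": {"motion": [{"fingers": 1, "linear": [0, 0, 0], "twist": 0}, {"fingers": 1, "linear": [0, 0, 0], "twist": 0}, {"fingers": 1, "linear": [0, 0, 0], "twist": 0}, {"fingers": 1, "linear": [0, 0, -0.03], "twist": 0}, {"fingers": 1, "linear": [0, 0, -0.03], "twist": 0}]}}

```text
clock: 5.57
eef_pos: [572.6, -50.9, 144.3]
tool_rot: [-3.138, -0.003, 2.312]
force: [0.1, 0.2, 0.6]
width: 85.3
gripper_force: 0.0
```

```bash
python3 -c "
from h import *
s=monitor.read_state();print(s['clock'],s['eef_pos'],s['tool_rot'],s['width'])
plan(505.4,-135.7,150,0.91,13,start=(573.5,-48.4,145,2.31))"
```

```text
5.5667 [572.55225069 -50.86048196 144.33467717] [-3.13779708e+00 -2.72372882e-03  2.31154520e+00] 85.33992157183789
1.0 [-0.0014, -0.0084, -0.0004] 0.108
1.0 [-0.0023, -0.0082, -0.0004] 0.108
1.0 [-0.0032, -0.0079, -0.0004] 0.108
1.0 [-0.004, -0.0075, -0.0004] 0.108
1.0 [-0.0048, -0.007, -0.0004] 0.108
1.0 [-0.0055, -0.0065, -0.0004] 0.108
1.0 [-0.0062, -0.0058, -0.0004] 0.108
1.0 [-0.0068, -0.0051, -0.0004] 0.108
1.0 [-0.0073, -0.0044, -0.0004] 0.108
1.0 [-0.0077, -0.0036, -0.0004] 0.108
1.0 [-0.0081, -0.0027, -0.0004] 0.108
1.0 [-0.0083, -0.0018, -0.0004] 0.108
1.0 [-0.0085, -0.0009, -0.0004] 0.108
```

{"name": "drive_tool", "arguments": {"motion": [{"fingers": 1, "linear": [-0.0014, -0.0084, -0.001], "twist": 0.108}, {"fingers": 1, "linear": [-0.0023, -0.0082, -0.001], "twist": 0.108}, {"fingers": 1, "linear": [-0.0032, -0.0079, -0.001], "twist": 0.108}, {"fingers": 1, "linear": [-0.004, -0.0075, -0.001], "twist": 0.108}, {"fingers": 1, "linear": [-0.0048, -0.007, -0.001], "twist": 0.108}]}}

```text
clock: 5.98
eef_pos: [547.8, -84.8, 150.5]
tool_rot: [3.141, 0.001, 1.766]
force: [0.1, -0.2, 0.5]
width: 85.7
gripper_force: 0.0
```

{"name": "drive_tool", "arguments": {"motion": [{"fingers": 1, "linear": [-0.0055, -0.0065, 0], "twist": 0.108}, {"fingers": 1, "linear": [-0.0062, -0.0058, 0], "twist": 0.108}, {"fingers": 1, "linear": [-0.0068, -0.0051, 0], "twist": 0.108}, {"fingers": 1, "linear": [-0.0073, -0.0044, 0], "twist": 0.108}, {"fingers": 1, "linear": [-0.0077, -0.0036, 0], "twist": 0.108}]}}

```text
clock: 6.4
eef_pos: [521.5, -118.2, 150.4]
tool_rot: [3.141, 0.001, 1.226]
force: [-0.3, -0.3, 0.0]
width: 85.6
gripper_force: 0.0
```

{"name": "drive_tool", "arguments": {"motion": [{"fingers": 1, "linear": [-0.0081, -0.0027, 0], "twist": 0.108}, {"fingers": 1, "linear": [-0.0083, -0.0018, 0], "twist": 0.108}, {"fingers": 1, "linear": [-0.0085, -0.0009, 0], "twist": 0.108}, {"fingers": 1, "linear": [0, 0, 0], "twist": 0}, {"fingers": 1, "linear": [0, 0, 0], "twist": 0}]}}

```text
clock: 6.82
eef_pos: [506.0, -138.1, 150.3]
tool_rot: [3.141, 0.001, 0.91]
force: [0.5, -0.8, -0.6]
width: 85.2
gripper_force: 0.0
```

```bash
python3 -c "
from h import *
s=monitor.read_state();print(s['clock'],s['eef_pos'],s['tool_rot'],s['qpos'])
a=cams.get_image('wrist');cv2.imwrite('pics/w3.png',a['color'])
print(proj(a,np.array([505.4,-135.7,105])),proj(a,np.array([572.8,-48.8,120])))
plan(505.4,-135.7,62,0.91,4)"
```

```text
6.8167 [ 506.02024834 -138.0590626   150.31898415] [3.14122854e+00 6.24397652e-04 9.09925129e-01] [-0.06617195  0.60012886  0.42000023  1.95604615 -0.3822981   0.6629274
 -0.06707036]
[311.45953289 226.26661812] [309.95783073  41.9228583 ]
1.0 [0.0002, -0.0005, 0.0221] 0.0
1.0 [0.0002, -0.0005, 0.0221] 0.0
1.0 [0.0002, -0.0005, 0.0221] 0.0
1.0 [0.0002, -0.0005, 0.0221] 0.0
```

View pics/w3.png

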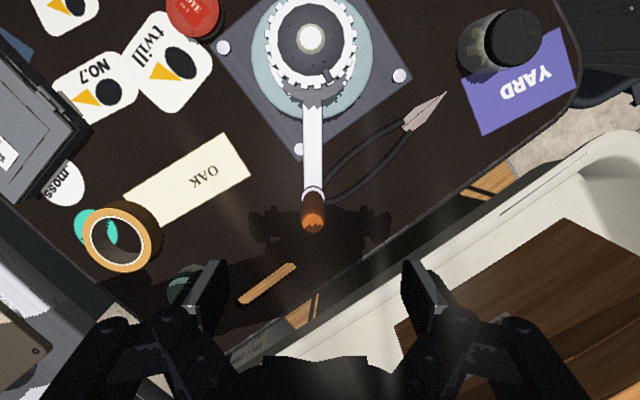

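The wrist view shows the post top at (313,221) against a predicted (311,226). That is the same small bias as before, and the post is centred between the fingers, so I'll descend.

{"name": "drive_tool", "arguments": {"motion": [{"fingers": 1, "linear": [0.0003, -0.0005, 0.022], "twist": 0}, {"fingers": 1, "linear": [0.0003, -0.0005, 0.022], "twist": 0}, {"fingers": 1, "linear": [0.0003, -0.0005, 0.022], "twist": 0}, {"fingers": 1, "linear": [0.0003, -0.0005, 0.021], "twist": 0}, {"fingers": 1, "linear": [0, 0, 0], "twist": 0}]}}

```text
clock: 7.28
eef_pos: [503.4, -133.8, 60.2]
tool_rot: [-3.136, 0.001, 0.911]
force: [-0.5, -0.2, 0.3]
width: 85.4
gripper_force: 0.0
```

{"name": "drive_tool", "arguments": {"motion": [{"fingers": 0.4, "linear": [0, 0, 0], "twist": 0}, {"fingers": 0.4, "linear": [0, 0, 0], "twist": 0}, {"fingers": 0.4, "linear": [0, 0, 0], "twist": 0}, {"fingers": 0.4, "linear": [0, 0, 0], "twist": 0}]}}

```text
clock: 7.62
eef_pos: [506.1, -135.6, 64.5]
tool_rot: [3.139, -0.001, 0.908]
force: [0.1, -0.1, 0.3]
width: 38.4
gripper_force: 0.0
```

```bash
python3 -c "
from h import *
s=monitor.read_state();print(s['clock'],s['eef_pos'],s['tool_rot'],s['force'],s['torque'],s['width'])
"
```

```text
7.6167 [ 506.14445005 -135.64535807   64.50237848] [ 3.13948239e+00 -1.00245917e-03  9.08401732e-01] [ 0.10459457 -0.07764286  0.33385813] [-0.03420369 -0.00320022 -0.02646858] 38.431638770227615
```

{"name": "drive_tool", "arguments": {"motion": [{"fingers": 0.05, "linear": [0, 0, 0], "twist": 0}, {"fingers": 0.05, "linear": [0, 0, 0], "twist": 0}, {"fingers": 0.05, "linear": [0, 0, 0], "twist": 0}, {"fingers": 0.05, "linear": [0, 0, 0], "twist": 0}, {"fingers": 0.05, "linear": [0, 0, 0], "twist": 0}]}}

```text
clock: 8.03
eef_pos: [505.9, -135.7, 64.2]
tool_rot: [3.14, -0.001, 0.908]
force: [-0.0, -0.6, 6.3]
width: 16.4
gripper_force: 58.4
```

```bash
python3 -c "
from h import *
s=monitor.read_state();print(s['clock'],s['eef_pos'],s['tool_rot'],s['force'],s['torque'],s['width'])
"
```

```text
8.0333 [ 505.93565241 -135.69468162   64.19955149] [ 3.14001703e+00 -9.08614596e-04  9.07811546e-01] [-0.02946863 -0.59503484  6.28894243] [ 0.0252567   0.02689221 -0.00019142] 16.38855715352714
```

The post is gripped at a lever angle of about −2.226 with a radius of 110 mm. I'll sweep along the arc in small steps and watch the force.

{"name": "drive_tool", "arguments": {"motion": [{"fingers": 0.05, "linear": [0, 0.0022, 0], "twist": -0.02}, {"fingers": 0.05, "linear": [0, 0.0022, 0], "twist": -0.02}, {"fingers": 0.05, "linear": [0, 0, 0], "twist": 0}]}}

```text
clock: 8.28
eef_pos: [507.5, -136.9, 64.1]
tool_rot: [-3.138, -0.001, 0.947]
force: [-4.5, 3.8, 11.7]
width: 16.2
gripper_force: 59.2
```

{"name": "drive_tool", "arguments": {"motion": [{"fingers": 0.05, "linear": [3e-05, 0.0022, 0], "twist": -0.02}, {"fingers": 0.05, "linear": [3e-05, 0.0022, 0], "twist": -0.02}, {"fingers": 0.05, "linear": [0, 0, 0], "twist": 0}]}}

```text
clock: 8.53
eef_pos: [511.1, -139.4, 64.1]
tool_rot: [-3.138, -0.001, 0.987]
force: [-4.5, 3.5, 11.8]
width: 16.3
gripper_force: 59.2
```

```bash
cat >> h.py <<'E'
def lev():
    s=monitor.read_state();p=s["eef_pos"];d=p[:2]-[572.8,-48.6];a=np.arctan2(d[1],d[0]);f=s["force"]
    print(round(s["clock"],2),"ang",round(a,3),"trav",round(a+2.226,3),"r",round(np.hypot(*d),1),"Ft",round(f[0]*np.sin(a)-f[1]*np.cos(a),2),"Fr",round(f[0]*np.cos(a)+f[1]*np.sin(a),2),"yaw",s["tool_rot"][2].round(3),"turn",(s["tool_rot"][2]-.908).round(3),p.round(1),s["torque"].round(2),s["width"].round(1))
E
python3 -c "
from h import *
lev()"
```

```text
Traceback (most recent call last):
  File "h.py", line 24, in lev
    print(round(s["clock"],2),"ang",round(a,3),"trav",round(a+2.226,3),"r",round(np.hypot(*d),1),"Ft",round(f[0]*np.sin(a)-f[1]*np.cos(a),2),"Fr",round(f[0]*np.cos(a)+f[1]*np.sin(a),2),"yaw",s["tool_rot"][2].round(3),"turn",(s["tool_rot"][2]-.908).round(3),p.round(1),s["torque"].round(2),s["width"].round(1))
                                                                                                                                                                                                                                                                                                 ^^^^^^^^^^^^^^^^
AttributeError: 'float' object has no attribute 'round'
```

{"name": "drive_tool", "arguments": {"motion": [{"fingers": 0.05, "linear": [3e-05, 0.0022, 0], "twist": -0.02}, {"fingers": 0.05, "linear": [0, 0, 0], "twist": 0}]}}

```text
clock: 8.7
eef_pos: [512.8, -140.7, 64.1]
tool_rot: [-3.138, -0.001, 1.007]
force: [-4.0, 3.4, 11.2]
width: 16.7
gripper_force: 59.2
```

{"name": "drive_tool", "arguments": {"motion": [{"fingers": 0.05, "linear": [3e-05, 0.0022, 0], "twist": -0.02}, {"fingers": 0.05, "linear": [0, 0, 0], "twist": 0}]}}

```text
clock: 8.87
eef_pos: [514.6, -141.8, 64.1]
tool_rot: [-3.138, -0.001, 1.027]
force: [-5.5, 3.7, 10.9]
width: 16.6
gripper_force: 59.2
```

{"name": "drive_tool", "arguments": {"motion": [{"fingers": 0.05, "linear": [3e-05, 0.0022, 0], "twist": -0.02}, {"fingers": 0.05, "linear": [0, 0, 0], "twist": 0}]}}

```text
clock: 9.03
eef_pos: [516.5, -143.0, 64.1]
tool_rot: [-3.138, -0.001, 1.047]
force: [-5.4, 2.6, 11.2]
width: 16.3
gripper_force: 59.2
```

{"name": "drive_tool", "arguments": {"motion": [{"fingers": 0.05, "linear": [3e-05, 0.0022, 0], "twist": -0.02}, {"fingers": 0.05, "linear": [0, 0, 0], "twist": 0}]}}

```text
clock: 9.2
eef_pos: [518.5, -144.1, 64.1]
tool_rot: [-3.138, -0.001, 1.067]
force: [-4.7, 2.9, 12.1]
width: 16.4
gripper_force: 59.2
```

{"name": "drive_tool", "arguments": {"motion": [{"fingers": 0.05, "linear": [3e-05, 0.0022, 0], "twist": -0.02}, {"fingers": 0.05, "linear": [0, 0, 0], "twist": 0}]}}

```text
clock: 9.37
eef_pos: [520.3, -145.1, 64.1]
tool_rot: [-3.138, -0.001, 1.087]
force: [-5.0, 2.4, 11.6]
width: 16.3
gripper_force: 59.2
```

{"name": "drive_tool", "arguments": {"motion": [{"fingers": 0.05, "linear": [3e-05, 0.0022, 0], "twist": -0.02}, {"fingers": 0.05, "linear": [0, 0, 0], "twist": 0}]}}

```text
clock: 9.53
eef_pos: [522.3, -146.2, 64.1]
tool_rot: [-3.138, -0.001, 1.107]
force: [-5.7, 3.3, 11.7]
width: 16.6
gripper_force: 59.2
```

```bash
sed -i 's/s\["width"\].round(1)/round(s["width"],1)/' h.py
python3 -c "
from h import *
lev()"
```

```text
9.53 ang -2.048 trav 0.178 r 109.8 Ft 6.61 Fr -0.29 yaw 1.107 turn 0.199 [ 522.3 -146.2   64.1] [ 0.52  0.85 -0.44] 16.6
```

{"name": "drive_tool", "arguments": {"motion": [{"fingers": 0.05, "linear": [3e-05, 0.0022, 0], "twist": -0.02}, {"fingers": 0.05, "linear": [0, 0, 0], "twist": 0}]}}

```text
clock: 9.7
eef_pos: [524.3, -147.1, 64.1]
tool_rot: [-3.138, -0.001, 1.127]
force: [-5.4, 2.5, 11.6]
width: 16.7
gripper_force: 59.2
```

{"name": "drive_tool", "arguments": {"motion": [{"fingers": 0.05, "linear": [3e-05, 0.0022, 0], "twist": -0.02}, {"fingers": 0.05, "linear": [0, 0, 0], "twist": 0}]}}

```text
clock: 9.87
eef_pos: [526.2, -148.1, 64.1]
tool_rot: [-3.138, -0.001, 1.147]
force: [-5.8, 2.8, 12.3]
width: 16.4
gripper_force: 59.2
```

{"name": "drive_tool", "arguments": {"motion": [{"fingers": 0.05, "linear": [3e-05, 0.0022, 0], "twist": -0.02}, {"fingers": 0.05, "linear": [0, 0, 0], "twist": 0}]}}

```text
clock: 10.03
eef_pos: [528.2, -149.0, 64.1]
tool_rot: [-3.138, -0.001, 1.167]
force: [-5.9, 1.9, 11.6]
width: 16.4
gripper_force: 59.2
```

{"name": "drive_tool", "arguments": {"motion": [{"fingers": 0.05, "linear": [3e-05, 0.0022, 0], "twist": -0.02}, {"fingers": 0.05, "linear": [0, 0, 0], "twist": 0}]}}

```text
clock: 10.2
eef_pos: [530.1, -149.8, 64.1]
tool_rot: [-3.138, -0.001, 1.187]
force: [-5.1, 2.3, 11.4]
width: 16.4
gripper_force: 59.2
```

{"name": "drive_tool", "arguments": {"motion": [{"fingers": 0.05, "linear": [3e-05, 0.0022, 0], "twist": -0.02}, {"fingers": 0.05, "linear": [0, 0, 0], "twist": 0}]}}

```text
clock: 10.37
eef_pos: [531.8, -150.6, 64.1]
tool_rot: [-3.137, -0.001, 1.206]
force: [-6.1, 3.2, 11.0]
width: 16.4
gripper_force: 59.3
```

{"name": "drive_tool", "arguments": {"motion": [{"fingers": 0.05, "linear": [3e-05, 0.0022, 0], "twist": -0.02}, {"fingers": 0.05, "linear": [0, 0, 0], "twist": 0}]}}

```text
clock: 10.53
eef_pos: [533.3, -151.2, 64.1]
tool_rot: [-3.136, -0.001, 1.226]
force: [-7.1, 4.0, 12.3]
width: 16.7
gripper_force: 59.5
```

{"name": "drive_tool", "arguments": {"motion": [{"fingers": 0.05, "linear": [3e-05, 0.0022, 0], "twist": -0.02}, {"fingers": 0.05, "linear": [0, 0, 0], "twist": 0}]}}

```text
clock: 10.7
eef_pos: [535.1, -151.7, 64.1]
tool_rot: [-3.136, -0.002, 1.247]
force: [-8.0, 4.4, 13.7]
width: 16.4
gripper_force: 60.0
```

{"name": "drive_tool", "arguments": {"motion": [{"fingers": 0.05, "linear": [3e-05, 0.0022, 0], "twist": -0.02}, {"fingers": 0.05, "linear": [0, 0, 0], "twist": 0}]}}

```text
clock: 10.87
eef_pos: [535.6, -151.8, 64.0]
tool_rot: [-3.132, -0.002, 1.267]
force: [-10.5, 4.8, 15.8]
width: 16.4
gripper_force: 60.7
```

{"name": "drive_tool", "arguments": {"motion": [{"fingers": 0.05, "linear": [3e-05, 0.0022, 0], "twist": -0.02}, {"fingers": 0.05, "linear": [0, 0, 0], "twist": 0}]}}

```text
clock: 11.03
eef_pos: [537.8, -152.6, 64.0]
tool_rot: [-3.133, -0.002, 1.287]
force: [-8.8, 4.2, 14.0]
width: 16.6
gripper_force: 60.4
```

{"name": "drive_tool", "arguments": {"motion": [{"fingers": 0.05, "linear": [3e-05, 0.0022, 0], "twist": -0.02}, {"fingers": 0.05, "linear": [0, 0, 0], "twist": 0}]}}

```text
clock: 11.2
eef_pos: [540.7, -153.5, 64.0]
tool_rot: [-3.135, -0.002, 1.307]
force: [-6.8, 3.7, 11.4]
width: 16.7
gripper_force: 59.8
```

```bash
python3 -c "
from h import *
lev()"
```

```text
11.2 ang -1.868 trav 0.358 r 109.7 Ft 7.59 Fr -1.58 yaw 1.307 turn 0.399 [ 540.7 -153.5   64. ] [ 0.51  1.16 -0.08] 16.7
```

{"name": "drive_tool", "arguments": {"motion": [{"fingers": 0.05, "linear": [2e-05, 0.0016, 0], "twist": -0.015}, {"fingers": 0.05, "linear": [0, 0, 0], "twist": 0}]}}

```text
clock: 11.37
eef_pos: [542.8, -154.2, 64.0]
tool_rot: [-3.136, -0.001, 1.323]
force: [-5.8, 2.7, 11.3]
width: 16.2
gripper_force: 59.6
```

{"name": "drive_tool", "arguments": {"motion": [{"fingers": 0.05, "linear": [2e-05, 0.0017, 0], "twist": -0.015}, {"fingers": 0.05, "linear": [0, 0, 0], "twist": 0}]}}

```text
clock: 11.53
eef_pos: [544.2, -154.6, 64.0]
tool_rot: [-3.135, -0.002, 1.338]
force: [-7.7, 2.7, 12.9]
width: 16.5
gripper_force: 59.8
```

{"name": "drive_tool", "arguments": {"motion": [{"fingers": 0.05, "linear": [2e-05, 0.0016, 0], "twist": -0.015}, {"fingers": 0.05, "linear": [0, 0, 0], "twist": 0}]}}

```text
clock: 11.7
eef_pos: [546.3, -155.0, 64.1]
tool_rot: [-3.136, -0.001, 1.353]
force: [-5.7, 2.4, 12.2]
width: 16.6
gripper_force: 59.4
```

{"name": "drive_tool", "arguments": {"motion": [{"fingers": 0.05, "linear": [2e-05, 0.0017, 0], "twist": -0.015}, {"fingers": 0.05, "linear": [0, 0, 0], "twist": 0}]}}

```text
clock: 11.87
eef_pos: [547.9, -155.4, 64.1]
tool_rot: [-3.136, -0.001, 1.368]
force: [-8.1, 2.0, 12.6]
width: 16.7
gripper_force: 59.6
```

{"name": "drive_tool", "arguments": {"motion": [{"fingers": 0.05, "linear": [2e-05, 0.0016, 0], "twist": -0.015}, {"fingers": 0.05, "linear": [0, 0, 0], "twist": 0}]}}

```text
clock: 12.03
eef_pos: [549.3, -155.7, 64.1]
tool_rot: [-3.136, -0.002, 1.383]
force: [-7.8, 2.3, 12.8]
width: 16.9
gripper_force: 59.7
```

{"name": "drive_tool", "arguments": {"motion": [{"fingers": 0.05, "linear": [2e-05, 0.0017, 0], "twist": -0.015}, {"fingers": 0.05, "linear": [0, 0, 0], "twist": 0}]}}

```text
clock: 12.2
eef_pos: [550.8, -156.0, 64.1]
tool_rot: [-3.135, -0.002, 1.398]
force: [-8.5, 3.0, 12.8]
width: 16.5
gripper_force: 59.8
```

{"name": "drive_tool", "arguments": {"motion": [{"fingers": 0.05, "linear": [2e-05, 0.0016, 0], "twist": -0.015}, {"fingers": 0.05, "linear": [0, 0, 0], "twist": 0}]}}

```text
clock: 12.37
eef_pos: [552.2, -156.3, 64.0]
tool_rot: [-3.135, -0.002, 1.413]
force: [-8.4, 3.4, 13.2]
width: 16.4
gripper_force: 60.0
```

{"name": "drive_tool", "arguments": {"motion": [{"fingers": 0.05, "linear": [2e-05, 0.0017, 0], "twist": -0.015}, {"fingers": 0.05, "linear": [0, 0, 0], "twist": 0}]}}

```text
clock: 12.53
eef_pos: [553.6, -156.6, 64.0]
tool_rot: [-3.135, -0.002, 1.427]
force: [-9.3, 3.2, 14.3]
width: 16.6
gripper_force: 60.1
```

{"name": "drive_tool", "arguments": {"motion": [{"fingers": 0.05, "linear": [2e-05, 0.0016, 0], "twist": -0.015}, {"fingers": 0.05, "linear": [0, 0, 0], "twist": 0}]}}

```text
clock: 12.7
eef_pos: [554.9, -156.8, 64.0]
tool_rot: [-3.134, -0.002, 1.442]
force: [-8.8, 2.8, 13.2]
width: 16.7
gripper_force: 60.2
```

{"name": "drive_tool", "arguments": {"motion": [{"fingers": 0.05, "linear": [2e-05, 0.0017, 0], "twist": -0.015}, {"fingers": 0.05, "linear": [0, 0, 0], "twist": 0}]}}

```text
clock: 12.87
eef_pos: [556.3, -157.0, 64.0]
tool_rot: [-3.134, -0.002, 1.457]
force: [-10.5, 2.7, 13.6]
width: 16.7
gripper_force: 60.3
```

```bash
python3 -c "
from h import *
lev()"
```

```text
12.87 ang -1.722 trav 0.504 r 109.7 Ft 10.74 Fr -1.05 yaw 1.457 turn 0.549 [ 556.3 -157.    64. ] [ 0.49  1.72 -0.27] 16.7
```

{"name": "drive_tool", "arguments": {"motion": [{"fingers": 0.05, "linear": [1e-05, 0.0011, 0], "twist": -0.01}, {"fingers": 0.05, "linear": [0, 0, 0], "twist": 0}]}}

```text
clock: 13.03
eef_pos: [557.1, -157.2, 64.0]
tool_rot: [-3.133, -0.002, 1.466]
force: [-10.7, 2.2, 15.1]
width: 16.6
gripper_force: 60.5
```

{"name": "drive_tool", "arguments": {"motion": [{"fingers": 0.05, "linear": [1e-05, 0.0011, 0], "twist": -0.01}, {"fingers": 0.05, "linear": [0, 0, 0], "twist": 0}]}}

```text
clock: 13.2
eef_pos: [557.8, -157.3, 64.0]
tool_rot: [-3.132, -0.002, 1.476]
force: [-11.2, 2.1, 15.0]
width: 16.7
gripper_force: 60.7
```

{"name": "drive_tool", "arguments": {"motion": [{"fingers": 0.05, "linear": [1e-05, 0.0011, 0], "twist": -0.01}, {"fingers": 0.05, "linear": [0, 0, 0], "twist": 0}]}}

```text
clock: 13.37
eef_pos: [559.1, -157.5, 64.0]
tool_rot: [-3.133, -0.002, 1.486]
force: [-9.9, 3.4, 14.4]
width: 16.3
gripper_force: 60.4
```

{"name": "drive_tool", "arguments": {"motion": [{"fingers": 0.05, "linear": [1e-05, 0.0011, 0], "twist": -0.01}, {"fingers": 0.05, "linear": [0, 0, 0], "twist": 0}]}}

```text
clock: 13.53
eef_pos: [560.2, -157.7, 64.0]
tool_rot: [-3.133, -0.002, 1.496]
force: [-10.6, 2.6, 13.9]
width: 16.9
gripper_force: 60.5
```

{"name": "drive_tool", "arguments": {"motion": [{"fingers": 0.05, "linear": [1e-05, 0.0011, 0], "twist": -0.01}, {"fingers": 0.05, "linear": [0, 0, 0], "twist": 0}]}}

```text
clock: 13.7
eef_pos: [561.0, -157.8, 64.0]
tool_rot: [-3.132, -0.002, 1.506]
force: [-10.9, 2.5, 15.1]
width: 16.5
gripper_force: 60.7
```

{"name": "drive_tool", "arguments": {"motion": [{"fingers": 0.05, "linear": [1e-05, 0.0011, 0], "twist": -0.01}, {"fingers": 0.05, "linear": [0, 0, 0], "twist": 0}]}}

```text
clock: 13.87
eef_pos: [561.7, -157.8, 64.0]
tool_rot: [-3.132, -0.002, 1.516]
force: [-11.9, 1.9, 15.9]
width: 16.7
gripper_force: 60.9
```

{"name": "drive_tool", "arguments": {"motion": [{"fingers": 0.05, "linear": [1e-05, 0.0011, 0], "twist": -0.01}, {"fingers": 0.05, "linear": [0, 0, 0], "twist": 0}]}}

```text
clock: 14.03
eef_pos: [563.6, -158.0, 64.0]
tool_rot: [-3.133, -0.002, 1.526]
force: [-8.9, 1.4, 13.2]
width: 16.6
gripper_force: 60.1
```

{"name": "drive_tool", "arguments": {"motion": [{"fingers": 0.05, "linear": [1e-05, 0.0011, 0], "twist": -0.01}, {"fingers": 0.05, "linear": [0, 0, 0], "twist": 0}]}}

```text
clock: 14.2
eef_pos: [565.3, -158.2, 64.0]
tool_rot: [-3.134, -0.002, 1.536]
force: [-9.0, 2.0, 11.8]
width: 16.7
gripper_force: 60.0
```

{"name": "drive_tool", "arguments": {"motion": [{"fingers": 0.05, "linear": [1e-05, 0.0011, 0], "twist": -0.01}, {"fingers": 0.05, "linear": [0, 0, 0], "twist": 0}]}}

```text
clock: 14.37
eef_pos: [566.3, -158.2, 64.0]
tool_rot: [-3.134, -0.002, 1.546]
force: [-9.5, 1.8, 13.0]
width: 16.7
gripper_force: 60.1
```

{"name": "drive_tool", "arguments": {"motion": [{"fingers": 0.05, "linear": [1e-05, 0.0011, 0], "twist": -0.01}, {"fingers": 0.05, "linear": [0, 0, 0], "twist": 0}]}}

```text
clock: 14.53
eef_pos: [568.0, -158.3, 64.0]
tool_rot: [-3.135, -0.002, 1.557]
force: [-7.2, 1.1, 10.9]
width: 16.4
gripper_force: 59.6
```

{"name": "drive_tool", "arguments": {"motion": [{"fingers": 0.05, "linear": [1e-05, 0.0011, 0], "twist": -0.01}, {"fingers": 0.05, "linear": [0, 0, 0], "twist": 0}]}}

```text
clock: 14.7
eef_pos: [569.5, -158.3, 64.1]
tool_rot: [-3.136, -0.001, 1.567]
force: [-7.9, 1.1, 10.9]
width: 16.6
gripper_force: 59.5
```

{"name": "drive_tool", "arguments": {"motion": [{"fingers": 0.05, "linear": [1e-05, 0.0011, 0], "twist": -0.01}, {"fingers": 0.05, "linear": [0, 0, 0], "twist": 0}]}}

```text
clock: 14.87
eef_pos: [570.4, -158.4, 64.1]
tool_rot: [-3.136, -0.002, 1.577]
force: [-7.4, 1.0, 11.9]
width: 16.5
gripper_force: 59.7
```

```bash
python3 -c "
from h import *
lev()"
```

```text
14.87 ang -1.592 trav 0.634 r 109.8 Ft 7.43 Fr -0.84 yaw 1.577 turn 0.669 [ 570.4 -158.4   64.1] [ 0.25  1.41 -0.12] 16.5
```

{"name": "drive_tool", "arguments": {"motion": [{"fingers": 0.05, "linear": [2e-05, 0.0022, 0], "twist": -0.02}, {"fingers": 0.05, "linear": [0, 0, 0], "twist": 0}]}}

```text
clock: 15.03
eef_pos: [572.9, -158.4, 64.1]
tool_rot: [-3.136, -0.002, 1.598]
force: [-7.6, 0.5, 12.2]
width: 16.5
gripper_force: 59.6
```

{"name": "drive_tool", "arguments": {"motion": [{"fingers": 0.05, "linear": [2e-05, 0.0022, 0], "twist": -0.02}, {"fingers": 0.05, "linear": [0, 0, 0], "twist": 0}]}}

```text
clock: 15.2
eef_pos: [574.8, -158.3, 64.1]
tool_rot: [-3.136, -0.002, 1.617]
force: [-8.7, 1.3, 13.6]
width: 16.3
gripper_force: 59.8
```

{"name": "drive_tool", "arguments": {"motion": [{"fingers": 0.05, "linear": [2e-05, 0.0022, 0], "twist": -0.02}, {"fingers": 0.05, "linear": [0, 0, 0], "twist": 0}]}}

```text
clock: 15.37
eef_pos: [576.7, -158.3, 64.0]
tool_rot: [-3.135, -0.002, 1.637]
force: [-9.6, 2.1, 13.7]
width: 16.3
gripper_force: 60.0
```

{"name": "drive_tool", "arguments": {"motion": [{"fingers": 0.05, "linear": [2e-05, 0.0022, 0], "twist": -0.02}, {"fingers": 0.05, "linear": [0, 0, 0], "twist": 0}]}}

```text
clock: 15.53
eef_pos: [578.6, -158.3, 64.0]
tool_rot: [-3.135, -0.002, 1.657]
force: [-9.6, 1.7, 12.4]
width: 16.3
gripper_force: 60.0
```

{"name": "drive_tool", "arguments": {"motion": [{"fingers": 0.05, "linear": [2e-05, 0.0022, 0], "twist": -0.02}, {"fingers": 0.05, "linear": [0, 0, 0], "twist": 0}]}}

```text
clock: 15.7
eef_pos: [580.3, -158.1, 64.0]
tool_rot: [-3.134, -0.002, 1.676]
force: [-11.3, 1.0, 13.6]
width: 16.5
gripper_force: 60.3
```

{"name": "drive_tool", "arguments": {"motion": [{"fingers": 0.05, "linear": [1e-05, 0.0011, 0], "twist": -0.01}, {"fingers": 0.05, "linear": [0, 0, 0], "twist": 0}]}}

```text
clock: 15.87
eef_pos: [581.0, -158.1, 64.0]
tool_rot: [-3.133, -0.002, 1.686]
force: [-11.0, -0.2, 14.1]
width: 16.6
gripper_force: 60.4
```

{"name": "drive_tool", "arguments": {"motion": [{"fingers": 0.05, "linear": [1e-05, 0.0011, 0], "twist": -0.01}, {"fingers": 0.05, "linear": [0, 0, 0], "twist": 0}]}}

```text
clock: 16.03
eef_pos: [581.6, -158.1, 64.0]
tool_rot: [-3.132, -0.003, 1.695]
force: [-11.8, 0.5, 15.0]
width: 16.2
gripper_force: 60.7
```

{"name": "drive_tool", "arguments": {"motion": [{"fingers": 0.05, "linear": [1e-05, 0.0011, 0], "twist": -0.01}, {"fingers": 0.05, "linear": [0, 0, 0], "twist": 0}]}}

```text
clock: 16.2
eef_pos: [583.0, -158.0, 64.0]
tool_rot: [-3.133, -0.003, 1.705]
force: [-10.4, 0.3, 13.4]
width: 16.3
gripper_force: 60.4
```

{"name": "drive_tool", "arguments": {"motion": [{"fingers": 0.05, "linear": [1e-05, 0.0011, 0], "twist": -0.01}, {"fingers": 0.05, "linear": [0, 0, 0], "twist": 0}]}}

```text
clock: 16.37
eef_pos: [583.8, -157.9, 64.0]
tool_rot: [-3.133, -0.003, 1.715]
force: [-11.7, 0.8, 14.0]
width: 16.5
gripper_force: 60.6
```

```bash
python3 -c "
from h import *
lev()"
```

```text
16.37 ang -1.47 trav 0.756 r 109.9 Ft 11.56 Fr -2.0 yaw 1.715 turn 0.807 [ 583.8 -157.9   64. ] [ 0.12  2.05 -0.4 ] 16.5
```

{"name": "drive_tool", "arguments": {"motion": [{"fingers": 0.05, "linear": [1e-05, 0.0011, 0], "twist": -0.01}, {"fingers": 0.05, "linear": [0, 0, 0], "twist": 0}]}}

```text
clock: 16.53
eef_pos: [584.6, -157.9, 64.0]
tool_rot: [-3.132, -0.003, 1.725]
force: [-12.6, 1.3, 14.1]
width: 16.3
gripper_force: 60.8
```

{"name": "drive_tool", "arguments": {"motion": [{"fingers": 0.05, "linear": [1e-05, 0.0011, 0], "twist": -0.01}, {"fingers": 0.05, "linear": [0, 0, 0], "twist": 0}]}}

```text
clock: 16.7
eef_pos: [586.3, -157.6, 64.0]
tool_rot: [-3.133, -0.002, 1.735]
force: [-10.1, 1.2, 13.1]
width: 16.8
gripper_force: 60.2
```

{"name": "drive_tool", "arguments": {"motion": [{"fingers": 0.05, "linear": [1e-05, 0.0011, 0], "twist": -0.01}, {"fingers": 0.05, "linear": [0, 0, 0], "twist": 0}]}}

```text
clock: 16.87
eef_pos: [588.0, -157.5, 64.0]
tool_rot: [-3.134, -0.002, 1.746]
force: [-9.8, -0.1, 12.7]
width: 16.6
gripper_force: 60.0
```

{"name": "drive_tool", "arguments": {"motion": [{"fingers": 0.05, "linear": [1e-05, 0.0011, 0], "twist": -0.01}, {"fingers": 0.05, "linear": [0, 0, 0], "twist": 0}]}}

```text
clock: 17.03
eef_pos: [588.9, -157.4, 64.0]
tool_rot: [-3.134, -0.002, 1.756]
force: [-9.8, 0.1, 12.8]
width: 16.7
gripper_force: 60.1
```

{"name": "drive_tool", "arguments": {"motion": [{"fingers": 0.05, "linear": [1e-05, 0.0011, 0], "twist": -0.01}, {"fingers": 0.05, "linear": [0, 0, 0], "twist": 0}]}}

```text
clock: 17.2
eef_pos: [589.7, -157.2, 64.0]
tool_rot: [-3.133, -0.002, 1.766]
force: [-12.5, 1.1, 14.0]
width: 16.2
gripper_force: 60.3
```

{"name": "drive_tool", "arguments": {"motion": [{"fingers": 0.05, "linear": [1e-05, 0.0011, 0], "twist": -0.01}, {"fingers": 0.05, "linear": [0, 0, 0], "twist": 0}]}}

```text
clock: 17.37
eef_pos: [591.4, -157.0, 64.0]
tool_rot: [-3.135, -0.002, 1.776]
force: [-8.5, 0.2, 10.3]
width: 16.7
gripper_force: 59.8
```

```bash
python3 -c "
from h import *
lev()"
```

```text
17.37 ang -1.401 trav 0.825 r 109.9 Ft 8.32 Fr -1.67 yaw 1.776 turn 0.868 [ 591.4 -157.    64. ] [ 0.07  1.49 -0.2 ] 16.7
```

{"name": "drive_tool", "arguments": {"motion": [{"fingers": 0.05, "linear": [1e-05, 0.0011, 0], "twist": -0.01}, {"fingers": 0.05, "linear": [0, 0, 0], "twist": 0}]}}

```text
clock: 17.53
eef_pos: [592.9, -156.6, 64.0]
tool_rot: [-3.135, -0.002, 1.786]
force: [-9.3, -0.6, 10.7]
width: 16.2
gripper_force: 59.7
```

{"name": "drive_tool", "arguments": {"motion": [{"fingers": 0.05, "linear": [1e-05, 0.0011, 0], "twist": -0.01}, {"fingers": 0.05, "linear": [0, 0, 0], "twist": 0}]}}

```text
clock: 17.7
eef_pos: [593.8, -156.5, 64.0]
tool_rot: [-3.135, -0.002, 1.796]
force: [-9.3, 0.7, 12.2]
width: 16.4
gripper_force: 59.8
```

{"name": "drive_tool", "arguments": {"motion": [{"fingers": 0.05, "linear": [1e-05, 0.0011, 0], "twist": -0.01}, {"fingers": 0.05, "linear": [0, 0, 0], "twist": 0}]}}

```text
clock: 17.87
eef_pos: [595.3, -156.2, 64.1]
tool_rot: [-3.136, -0.002, 1.806]
force: [-7.1, -0.4, 11.9]
width: 16.3
gripper_force: 59.6
```

{"name": "drive_tool", "arguments": {"motion": [{"fingers": 0.05, "linear": [1e-05, 0.0011, 0], "twist": -0.01}, {"fingers": 0.05, "linear": [0, 0, 0], "twist": 0}]}}

```text
clock: 18.03
eef_pos: [596.3, -156.0, 64.1]
tool_rot: [-3.135, -0.002, 1.817]
force: [-8.5, 0.2, 10.7]
width: 16.7
gripper_force: 59.7
```

{"name": "drive_tool", "arguments": {"motion": [{"fingers": 0.05, "linear": [1e-05, 0.0011, 0], "twist": -0.01}, {"fingers": 0.05, "linear": [0, 0, 0], "twist": 0}]}}

```text
clock: 18.2
eef_pos: [597.1, -155.7, 64.1]
tool_rot: [-3.135, -0.002, 1.826]
force: [-9.2, -1.0, 12.3]
width: 16.3
gripper_force: 59.8
```

```bash
python3 -c "
from h import *
lev()"
```

```text
18.2 ang -1.348 trav 0.878 r 109.9 Ft 9.21 Fr -1.04 yaw 1.826 turn 0.918 [ 597.1 -155.7   64.1] [ 0.01  1.71 -0.11] 16.3
```

{"name": "drive_tool", "arguments": {"motion": [{"fingers": 0.05, "linear": [1e-05, 0.0011, 0], "twist": -0.01}, {"fingers": 0.05, "linear": [1e-05, 0.0011, 0], "twist": -0.01}, {"fingers": 0.05, "linear": [1e-05, 0.0011, 0], "twist": -0.01}, {"fingers": 0.05, "linear": [0, 0, 0], "twist": 0}, {"fingers": 0.05, "linear": [0, 0, 0], "twist": 0}]}}

```text
clock: 18.62
eef_pos: [600.0, -155.1, 64.1]
tool_rot: [-3.135, -0.002, 1.856]
force: [-9.7, -0.5, 12.7]
width: 16.6
gripper_force: 60.0
```

```bash
python3 -c "
from h import *
lev()
S=cams.get_image('scene')['color'];T=cams.get_image('top')['color']
cv2.imwrite('pics/f4.png',np.hstack([cv2.resize(S[145:265,280:440],(400,300)),cv2.resize(T[130:265,250:430],(400,300))]))
lev()"
```

```text
18.62 ang -1.321 trav 0.905 r 109.9 Ft 9.48 Fr -1.93 yaw 1.856 turn 0.948 [ 600.  -155.1   64.1] [-0.    1.77 -0.22] 16.6
18.72 ang -1.321 trav 0.905 r 109.9 Ft 10.07 Fr -1.99 yaw 1.856 turn 0.948 [ 599.9 -155.1   64.1] [-0.06  1.71 -0.13] 16.5
```

View pics/f4.png

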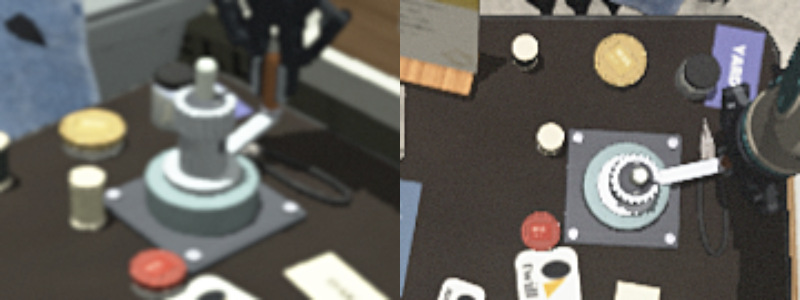

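The stick has risen, the fingers hold the post after three clicks, the force is steady at about 10 N, and no bystander has moved. I'm handing it in.

```bash
python3 -c "
from cell import ctrl
print(ctrl.finish_job())"
```

```text
the job is handed in; nothing more can be done
None
```

I handed the job in with the cap turned to its stop and the lever held steady in the fingers, about 0.1 rad past the third click and well short of the fourth; the judge's verdict was not shown.

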